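# Refill the spring-fed spice caddy

## Robot

A 6-joint arm with a two-finger parallel gripper is mounted at the origin on the work surface. World frame = base frame: x ahead of the robot, y to its left, z up, the work surface at z = 0. Lengths are in m, angles in rad, forces in N, time in s.
With the tool pointing down it reaches from about 0.25 to 0.85 m from the base axis. Payload 12.5 kg.
Tool frame: the origin (TCP) lies midway between the tips of the shut fingers; the grasp point (between the pads) lies 19 mm behind it; z points along the fingers, y is the line along which they close (so a half turn about z gives the same grasp; the last joint's range is limited). The gripper opens to 93 mm and grips with 3 to 60 N. Pads are 15 mm wide; open, the fingers measure 128 mm over their backs; the gripper's body (75 mm by 188 mm) begins 65 mm behind the grasp point.
Start: joints at [1.208, 0.351, 1.652, -0, 1.139, -0.085], TCP at [0.151, 0.529, 0.219] pointing down, gripper open.
Joint ranges: [-2.75, 2.75], [-0.79, 2.1], [0.01, 2.65], [-1.57, 4.71], [0.07, 3.14], [-2.87, 2.87]. Speed limits (rad/s): [2.22, 2.22, 2.79, 3.14, 3.14, 3.14].

## Interface

Orientations are given as a unit quaternion [w, x, y, z].
In Python, from cell import robot, grab_frame gives the robot as it stands.
- The arm moves only by the tool jog_arm, never from a script. Its argument "rows" is a list of rows, each a list of 4 numbers: the shift along the tool's x, y, z in m, then the turn about the tool's z in rad. In form: [[tx, ty, tz, twist], ...]. A call has exactly 8 rows; each row is the pose to reach, as a shift and turn from the pose commanded when the call began, along the tool's axes at that moment; what a row does not reach only later rows make up. A row lasts 1/8 s, in which the tool goes at most 62.5 mm and 10.7 degrees, less where a joint would pass 70% of its speed; a pose out of reach is approached as far as the arm can. A call with a gripper value outside its range is refused whole. "fingers" is the opening, from 0 (shut) to 1 (fully open), set as the call begins (left out, the last holds). The fingers move at their own pace and stop on an object; "force" is the grip in N (left out, the last holds). Time passes only in rows, so rows that repeat a pose let the fingers close, or fill a call up. It gives the time, the measured TCP pose, the force, the opening and the grip force at its end, in the units of the state.
- robot.sense(): the state, without advancing time (a new reading comes with each control period).
- grab_frame(name): name is "scene" or "top" or "wrist"; returns a dict with "frame" (384x512x3 uint8, red, green, blue), "depth" (384x512 float32, m along the optical axis (not along the pixel's ray), 0 where there is no reading), "fx", "fy", "cx", "cy" (pixels), "extrinsics" (4x4, takes a point from camera to world coordinates). Camera axes: x right, y down, z forward; pixel columns grow to the right and rows downward; lengths in m; the calibration is good to about 2 mm. The wrist camera is an equidistant fisheye: a pixel r from the principal point sees the ray r / f radians off the axis. A picture is of the moment at which its call begins.
- robot.sign_off(): hands the job in; it is judged then, once.
The state is a dict: "time_s": time; "q": joint angles; "qvel": joint speeds; "joint_efforts": joint torques, N m; "position": TCP position; "tcp_rot": TCP orientation; "wrist_force": force on the tool from outside, world axes, zero at the start; "torque": the same for the moment, N m; "grip_width": finger opening in m; "grip_force": force on a finger pad.
Only numpy, scipy, OpenCV 4.12 (cv2) and the standard library are available. Lean on these libraries where they do the work, as an engineer would, in place of code of your own. Each camera call takes 0.05 s, during which the arm holds its last target. There are 200 camera calls.

## Task

Refill the spring-fed spice caddy: draw its pusher back by the wooden handle until the catch holds it, then move the open empty tin from the caddy to the shallow steel tray, and stand every lidded rectangular tin upright in the caddy in one row, long sides across the row. Once all are in, turn the black bar knob clockwise so that the pusher springs forward and presses the row against the end plate. Stand the empty tin upright too, and leave the round jars where they are.

Things in the scene. Friction and masses are not known exactly. Their poses are not given: they have to be found in the camera images.
- caddy: Wooden caddy fixed to the worktop. Origin at table height under the middle of the end plate's inner face; the row of tins runs along its +y, x is across it. Channel floor 10 mm up. Steel side walls 6 mm thick, 20 mm above the floor, 70 mm apart, y = 0 to 220 mm. End plate y = -14 to 0, 76 mm wide, top at 70 mm. Base 84 mm wide, y = -14 to 310 mm. The pusher's face is at y = value of joint pusher.
- pusher (a joint): Travel of the sprung pusher along the caddy's +y, m: 0 = face at the end plate, 0.226 = end stop. A spring (7 N at 0, 11 N at the stop) always drives it to 0, damped by 40 N s/m. Drawn past 0.217 it passes the catch, which gives way easily and snaps in behind it; let go, it then rests at about 0.215. Starts at about 0.044, pressing on the empty tin.
- pusher_handle (a point): Middle of the top, 105 mm above the worktop, of the pusher's upright wooden handle: a post 28 mm across the row by 20 mm along it, free from 24 mm up, centred 58 mm behind the pressing face. The pressing plate is 60 mm wide, 10 mm thick, top at 62 mm; 38 mm of free gap between plate and handle.
- catch_knob (a joint): Turn of the catch knob, rad: 0 = catching, grows clockwise seen from above, to 1.0; springs back to 0 (0.04 to 0.12 N m). With the pusher caught, turning it to 0.6 frees the pusher, which runs forward by itself in about 1 s. Drawing the pusher back moves the catch aside by itself; the knob need not be touched for that.
- knob_top (a point): Middle of the top of the black bar knob, on its vertical axis, 76 mm above the worktop, at caddy x = 73.6, y = 242 mm. The bar is 50 mm long, 14 mm thick, 28 mm tall (48 to 76 mm up); at joint value 0 its length lies along the caddy's x. Its wooden block below is 62 by 62 mm, 22 mm tall.
- empty_tin: Open-topped empty rectangular metal tin without lid, walls 3 mm, 56 mm (its x) by 44 mm (its y) by 54 mm tall, 60 g. It starts standing in the caddy, clamped between end plate and pusher, its x along the caddy's x. Origin: centre of its underside.
- tray: Shallow open steel tray fixed to the worktop, 150 by 150 mm outside, walls 4 mm thick and 22 mm tall, floor about 4 mm thick. Origin: centre of its underside.
- tin1: Lidded rectangular metal tin, one of up to four alike (absent in some starts): 56 mm (its x) by 44 mm (its y), 54 mm tall to the shoulder plus an 8 mm dark lid of 50 by 38 mm, 62 mm in all, about 120 g, its weight low. It starts standing upright on the worktop. Origin: centre of its underside, z up when it stands.
- tin2: Lidded rectangular metal tin, one of up to four alike (absent in some starts): 56 mm (its x) by 44 mm (its y), 54 mm tall to the shoulder plus an 8 mm dark lid of 50 by 38 mm, 62 mm in all, about 120 g, its weight low. It starts standing upright on the worktop. Origin: centre of its underside, z up when it stands.
- tin3: Lidded rectangular metal tin, one of up to four alike (absent in some starts): 56 mm (its x) by 44 mm (its y), 54 mm tall to the shoulder plus an 8 mm dark lid of 50 by 38 mm, 62 mm in all, about 120 g, its weight low. It starts standing upright on the worktop. Origin: centre of its underside, z up when it stands.
- tin4: Lidded rectangular metal tin, one of up to four alike (absent in some starts): 56 mm (its x) by 44 mm (its y), 54 mm tall to the shoulder plus an 8 mm dark lid of 50 by 38 mm, 62 mm in all, about 120 g, its weight low. It starts standing upright on the worktop. Origin: centre of its underside, z up when it stands.
- jar1: Round amber glass jar with a steel cap, 62 mm in diameter, 85 mm tall: a bystander, not for the caddy. Origin: centre of its underside.
- jar2: Round amber glass jar with a steel cap, 62 mm in diameter, 85 mm tall: a bystander, not for the caddy. Origin: centre of its underside.
Not all that is in view belongs to the job. Leave any green look-alike of the tin3 alone.

How it is judged:
On the way, in this order (a step that is already met when the one before it is completed fails the run):
1. the pusher is drawn back and stays there by itself, held by the catch, with the fingers off it (value of joint pusher above 0.211 m and contact force between the fingers and pusher below 0.1 N), for 0.3 s.
2. with the pusher still held back, the empty tin stands in the tray and all the lidded tins stand in the row (value of joint pusher above 0.211 m and x of empty_tin in the frame of tray between -0.056 and 0.056 m and y of empty_tin in the frame of tray between -0.056 and 0.056 m and z of empty_tin in the frame of tray below 0.015 m and angle between each of empty_tin, tin1, tin2, tin3, tin4's own z axis and vertical below 0.12 rad and x of tin1 in the frame of caddy between -0.014 and 0.014 m and y of tin1 in the frame of caddy between 0.012 and 0.21 m and z of tin1 in the frame of caddy between 0.004 and 0.017 m and angle between the x axis of each of tin1, tin2, tin3, tin4 and the x axis of caddy, either way round below 0.25 rad and x of tin2 in the frame of caddy between -0.014 and 0.014 m and y of tin2 in the frame of caddy between 0.012 and 0.21 m and z of tin2 in the frame of caddy between 0.004 and 0.017 m and x of tin3 in the frame of caddy between -0.014 and 0.014 m and y of tin3 in the frame of caddy between 0.012 and 0.21 m and z of tin3 in the frame of caddy between 0.004 and 0.017 m and x of tin4 in the frame of caddy between -0.014 and 0.014 m and y of tin4 in the frame of caddy between 0.012 and 0.21 m and z of tin4 in the frame of caddy between 0.004 and 0.017 m), for 0.2 s.
At the end, for the whole second after the job is handed in: Pusher free (joint < 0.195), pressing a tin with > 1 N; front tin's centre < 27 mm from the end plate; lidded tins upright (0.12 rad) on the caddy floor, centres within 14 mm of mid-line, square within 0.25 rad; empty tin upright in the tray; all at rest; jars upright, moved < 60 mm (value of joint pusher below 0.195 m and (contact force between pusher and tin1 above 1 N or contact force between pusher and tin2 above 1 N or contact force between pusher and tin3 above 1 N or contact force between pusher and tin4 above 1 N) and y of any of tin1, tin2, tin3, tin4 in the frame of caddy below 0.027 m and x of empty_tin in the frame of tray between -0.056 and 0.056 m and y of empty_tin in the frame of tray between -0.056 and 0.056 m and z of empty_tin in the frame of tray below 0.015 m and angle between each of empty_tin, tin1, tin2, tin3, tin4's own z axis and vertical below 0.12 rad and x of tin1 in the frame of caddy between -0.014 and 0.014 m and y of tin1 in the frame of caddy between 0.012 and 0.21 m and z of tin1 in the frame of caddy between 0.004 and 0.017 m and angle between the x axis of each of tin1, tin2, tin3, tin4 and the x axis of caddy, either way round below 0.25 rad and x of tin2 in the frame of caddy between -0.014 and 0.014 m and y of tin2 in the frame of caddy between 0.012 and 0.21 m and z of tin2 in the frame of caddy between 0.004 and 0.017 m and x of tin3 in the frame of caddy between -0.014 and 0.014 m and y of tin3 in the frame of caddy between 0.012 and 0.21 m and z of tin3 in the frame of caddy between 0.004 and 0.017 m and x of tin4 in the frame of caddy between -0.014 and 0.014 m and y of tin4 in the frame of caddy between 0.012 and 0.21 m and z of tin4 in the frame of caddy between 0.004 and 0.017 m and linear speed of each of tin1, tin2, tin3, tin4, empty_tin below 0.02 m/s and distance of each of jar1, jar2 from where it was at the start of the episode below 0.06 m and angle between each of jar1, jar2's own z axis and vertical below 0.2 rad); the robot touches nothing.
It fails at once if a round jar is knocked over (angle between any of jar1, jar2's own z axis and vertical above 0.7 rad).
Of tin1, tin2, tin3, tin4 only 2 to 4 are there at a start; the rules pass over those that are not, and their reading is None.
At some moment in a run one of tin1, tin2, tin3, tin4 may be knocked a few centimetres aside while the robot is not near it.
It also fails if it takes over 210 s, if anything falls off the work surface, if the arm or the gripper's body presses on something with over 40 N, if the wrist force passes 120 N, or if a joint passes its speed limit or range.

## Working session

There is one attempt and no reset: what is moved stays moved. The work goes in short steps, Python scripts to look and compute and a tool call to move; the robot and the scene stay as the last step left them, time stands still between calls to the robot, and variables do not carry over. Pictures are saved under pics/ and viewed, at most 14 in all, crops included, and the job is handed in when it is done.

Besides the shell and the picture viewer there is one more tool, called after ">>>" by a JSON object that holds its "method" and its "body". jog_arm: Moves the arm, as the interface text tells. Its arguments: {"type":"object","properties":{"rows":{"type":"array"},"fingers":{"type":"number"},"force":{"type":"number"}},"required":["rows"]}

```bash
ls; mkdir -p pics; cat > h.py <<'E'
import numpy as np, cv2, json
from cell import robot, grab_frame
E
python3 - <<'E'
from h import *
for n in ("scene","top"):
    f=grab_frame(n); np.savez(f"{n}0.npz",**f)
    cv2.imwrite(f"pics/{n}0.png",f["frame"][:,:,::-1])
    print(n,f["fx"],f["fy"],f["cx"],f["cy"],np.round(f["extrinsics"],3).tolist())
s=robot.sense(); print({k:np.round(v,4).tolist() for k,v in s.items()})
E
```

```text
pics
scene 385.1196311904753 385.1196311904753 259.6433000887949 190.65813771248634 [[-0.834, 0.458, -0.307, 0.822], [0.551, 0.706, -0.445, 0.412], [0.013, -0.54, -0.841, 1.012], [0.0, 0.0, 0.0, 1.0]]
top 348.5922538177207 348.5922538177207 257.39782000290325 193.4926070612793 [[-0.002, -0.986, 0.167, 0.303], [-1.0, -0.0, -0.015, -0.053], [0.015, -0.167, -0.986, 1.168], [0.0, 0.0, 0.0, 1.0]]
{'time_s': 0.1, 'q': [1.2084, 0.3512, 1.6523, 0.0, 1.1391, -0.0846], 'qvel': [0.0012, -0.0007, -0.0016, 0.001, 0.0007, -0.0007], 'joint_efforts': [-0.0013, -49.8031, -28.5703, 0.0699, 0.024, -0.0], 'position': [0.1507, 0.5286, 0.2182], 'tcp_rot': [-0.0001, 0.1384, 0.9904, -0.0005], 'wrist_force': [-0.8821, 0.2673, 0.0262], 'torque': [0.0114, 0.05, -0.0123], 'grip_force': 0.0, 'grip_width': 0.0929}
```

View pics/scene0.png

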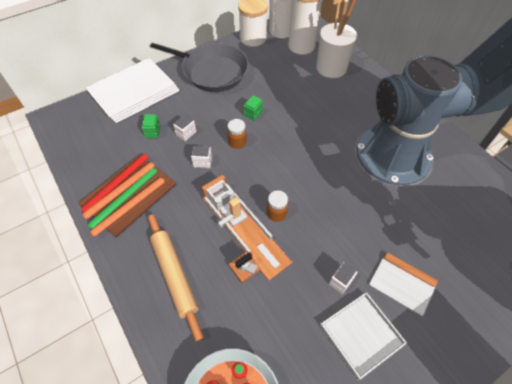

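View pics/top0.png

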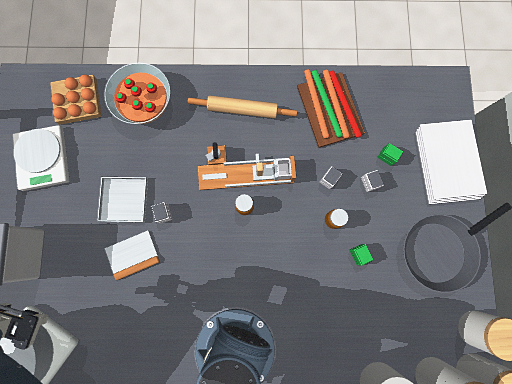

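The scene view shows the caddy at (245,225), jars at (237,132) and (278,205), the tray at (363,333), and steel tins at (185,129), (202,157) and (344,276). The greens at (150,125) and (253,107) are look-alikes. The top view shows the same things: caddy (247,170), tins (331,178), (372,180), (161,212), greens (391,154), (362,255), tray (122,198).

Before the first reach, these could be taken for what I want:
- **Lidded tin:** steel at (331,178), (372,180) and (161,212) match. Greens (391,154) and (362,255) are ruled out, and so are jars (244,204) and (337,217).
- **Tray:** (122,198), as opposed to the board at (133,255) or the scale at (40,157).

I'll check these in one close crop.

```bash
python3 - <<'E'
from h import *
f=np.load("top0.npz")["frame"]; g=np.load("scene0.npz")["frame"]
a=cv2.resize(f[130:230,140:410],(800,296),interpolation=cv2.INTER_CUBIC)
b=cv2.resize(g[105:290,165:365],(324,300),interpolation=cv2.INTER_CUBIC)
c=cv2.resize(g[170:285,190:300],(287,300),interpolation=cv2.INTER_CUBIC)
o=np.zeros((600,800,3),np.uint8);o[:296]=a;o[300:,:324]=b;o[300:,330:617]=c
cv2.imwrite("pics/crop.png",o[:,:,::-1])
E
```

```text
(no output)
```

View pics/crop.png

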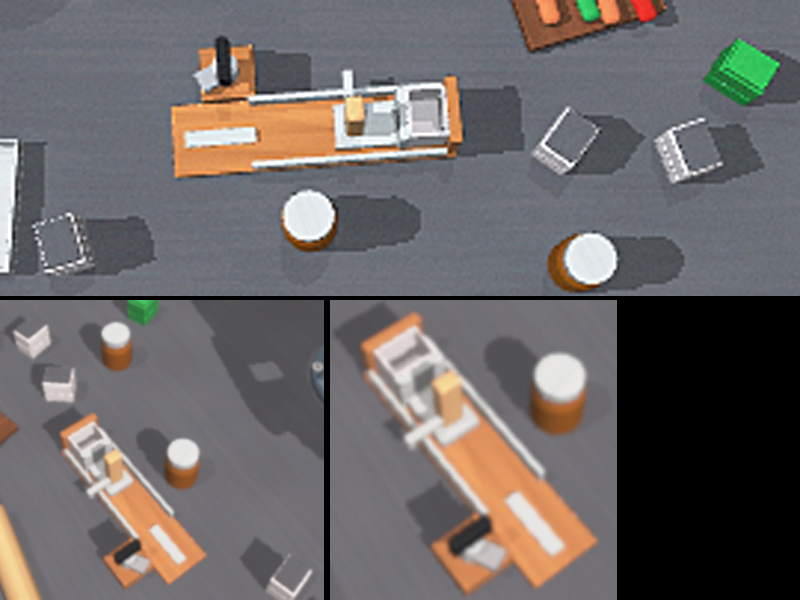

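The crop confirms three steel tins with dark lids at crop (567,140), (690,150) and (62,243). The open tin sits at the caddy's right end (425,110), the handle is at (355,110), the black knob at (223,60), and a jar stands close to the caddy at (310,215). Next I'll get rough positions.

```bash
cat > h.py <<'E'
import numpy as np, cv2, json
from scipy.spatial.transform import Rotation as R
from cell import robot, grab_frame
def ray(f,u,v):
    E=np.asarray(f["extrinsics"]); fisheye=bool(f.get("fish",False))
    d=np.array([(u-f["cx"])/f["fx"],(v-f["cy"])/f["fy"],1.])
    if fisheye:
        r=np.hypot(d[0],d[1]); d=np.array([*(d[:2]*(np.sin(r)/max(r,1e-9))),np.cos(r)])
    return E[:3,3],E[:3,:3]@(d/np.linalg.norm(d))
def onplane(f,u,v,z):
    o,d=ray(f,u,v); return o+d*(z-o[2])/d[2]
def tri(*rs):  # rays -> point, residual
    A=np.zeros((3,3));b=np.zeros(3)
    for o,d in rs:
        P=np.eye(3)-np.outer(d,d);A+=P;b+=P@o
    p=np.linalg.solve(A,b)
    return p,max(np.linalg.norm((np.eye(3)-np.outer(d,d))@(p-o)) for o,d in rs)
def load(n):
    d=np.load(n); return {k:d[k] for k in d.files}
def rot(s):
    w,x,y,z=s["tcp_rot"]; return R.from_quat([x,y,z,w]).as_matrix()
def go(p,ang):
    """shift in tool axes + twist to bring TCP to p, with finger closing line at angle ang (mod pi)"""
    s=robot.sense(); M=rot(s); d=M.T@(np.array(p)-s["position"])
    a=np.arctan2(M[1,1],M[0,1]); t=-((ang-a+np.pi/2)%np.pi-np.pi/2)
    print("shift",np.round(d,4),"twist",round(t,4),"q6",round(s["q"][5],2),"t",round(s["time_s"],1))
def shot(n,name):
    f=dict(grab_frame(n)); f["fish"]=(n=="wrist"); np.savez(f"{name}.npz",**f)
    cv2.imwrite(f"pics/{name}.png",f["frame"][:,:,::-1]); return f
E
python3 - <<'E'
from h import *
T=load("top0.npz");S=load("scene0.npz")
def c1(x,y):return (140+x/2.963,130+y/2.963)
def c2(x,y):return (190+(x-330)/2.609,170+(y-300)/2.609)
def c3(x,y):return (165+x/1.62,105+(y-300)/1.62)
P={"handle":(c1(355,101),c2(447,379)),"knob":(c1(223,60),c2(470,536)),"jarB":(c1(310,215),c2(560,375)),"jarA":(c1(590,258),c3(116,332)),
"tinR":(c1(572,137),c3(60,376)),"tinRR":(c1(694,146),c3(33,329)),"tinL":(c1(62,240),c3(293,572)),"tray":((122,198),(363,333))}
for k,(a,b) in P.items(): print(k,*[np.round(x,3) for x in tri(ray(T,*a),ray(S,*b))],np.round(onplane(T,*a,.062),3))
w1,w2=onplane(T,*c1(253,165),.03),onplane(T,*c1(447,153),.03);print(w1,w2,np.arctan2(w1[1]-w2[1],w1[0]-w2[0])-np.pi/2)
w1,w2=onplane(T,*c1(249,101),.03),onplane(T,*c1(395,88),.03);print(w1,w2,np.arctan2(w1[1]-w2[1],w1[0]-w2[0])-np.pi/2)
E
```

```text
handle [ 0.571 -0.075  0.117] 0.003 [ 0.588 -0.078  0.062]
knob [0.632 0.068 0.065] 0.001 [0.634 0.067 0.062]
jarB [ 0.456 -0.029  0.085] 0.002 [ 0.461 -0.029  0.062]
jarA [ 0.411 -0.323  0.092] 0.0 [ 0.414 -0.331  0.062]
tinR [ 0.547 -0.317  0.055] 0.003 [ 0.547 -0.317  0.062]
tinRR [ 0.536 -0.45   0.06 ] 0.003 [ 0.537 -0.451  0.062]
tinL [0.431 0.239 0.063] 0.004 [0.434 0.236 0.062]
tray [0.48  0.376 0.027] 0.002 [0.476 0.362 0.062]
[0.52191501 0.03528197 0.03      ] [ 0.53579278 -0.18254216  0.03      ] 0.06362490000689869
[0.59563619 0.04076172 0.03      ] [ 0.6110977  -0.12473029  0.03      ] 0.09315707268565587
```

```bash
python3 - <<'E'
from h import *
go([.54,-.06,.28],0.07)
E
```

```text
shift [-0.5358 -0.4594 -0.0614] twist 1.223 q6 -0.08 t 0.1
```

>>> {"method": "jog_arm", "body": {"rows": [[-0.04,-0.035,-0.01,0.08],[-0.085,-0.073,-0.02,0.2],[-0.13,-0.11,-0.03,0.35],[-0.175,-0.15,-0.04,0.5],[-0.22,-0.19,-0.05,0.65],[-0.265,-0.227,-0.061,0.8],[-0.31,-0.265,-0.061,0.95],[-0.35,-0.3,-0.061,1.1]], "fingers": 1}}

```text
time_s: 1.1
position: [0.4058, 0.1425, 0.2797]
tcp_rot: [0.0, 0.638, 0.77, 0.0]
wrist_force: [0.4, 0.5, -0.5]
grip_width: 0.0931
grip_force: 0.0
```

```bash
python3 - <<'E'
from h import *
go([.54,-.06,.28],0.07)
E
```

```text
shift [-0.224   0.094  -0.0003] twist 0.1176 q6 0.04 t 1.1
```

>>> {"method": "jog_arm", "body": {"rows": [[-0.04,0.017,0,0.05],[-0.085,0.036,0,0.118],[-0.13,0.055,0,0.118],[-0.175,0.074,0,0.118],[-0.21,0.088,0,0.118],[-0.224,0.094,0,0.118],[-0.224,0.094,0,0.118],[-0.224,0.094,0,0.118]]}}

```text
time_s: 2.1
position: [0.5398, -0.0563, 0.2796]
tcp_rot: [-0.0, 0.68, 0.733, -0.0]
wrist_force: [-0.0, 0.4, 0.3]
grip_width: 0.0927
grip_force: 0.0
```

```bash
python3 - <<'E'
from h import *
f=shot("wrist","w1"); print(f["fx"],f["cx"],f["cy"],np.round(f["extrinsics"],3).tolist()); go([.54,-.06,.28],0.07)
cv2.imwrite("pics/w1b.png",cv2.resize(f["frame"][:,:,::-1],(768,576),interpolation=cv2.INTER_CUBIC))
E
```

```text
297.3186396354542 256.83163472115046 195.01295604725553 [[0.997, 0.073, 0.02, 0.534], [0.076, -0.961, -0.266, 0.018], [0.0, 0.267, -0.964, 0.444], [0.0, 0.0, 0.0, 1.0]]
shift [-0.0037 -0.0001 -0.0002] twist 0.0061 q6 -0.27 t 2.1
```

View pics/w1b.png

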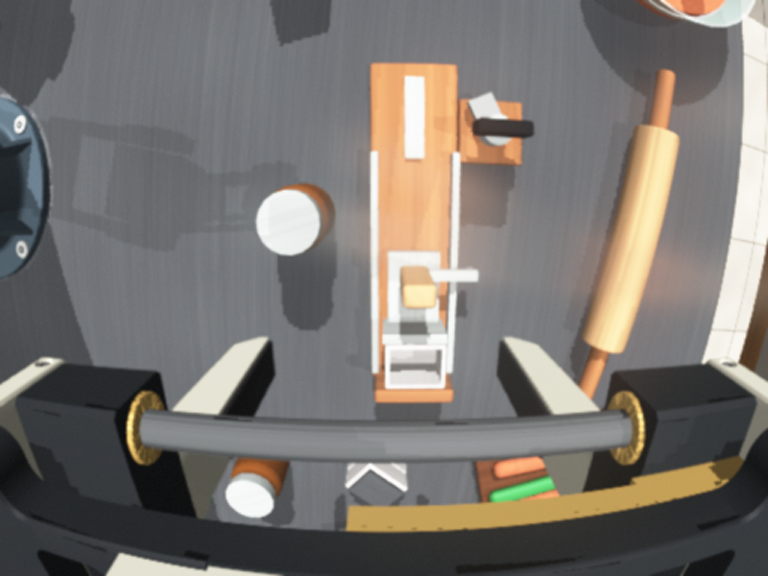

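Wrist view at double scale: the handle's top face is at (419,294), the side wall tops run (374,152)-(376,372) and (456,152)-(449,372), and the knob bar spans (474,127)-(534,128). The empty tin's rim spans (387,345)-(444,388), and the end plate's outer edge is at y≈400.

```bash
python3 - <<'E'
from h import *
W=load("w1.npz"); k=1.5
def P(u,v,z): return onplane(W,u/k,v/k,z)
L1,L2=P(374,152,.03),P(376,372,.03);R1,R2=P(456,152,.03),P(449,372,.03)
for a,b in((L1,L2),(R1,R2)): print(np.round(a,4),np.round(b,4),np.arctan2(a[1]-b[1],a[0]-b[0])-np.pi/2,np.linalg.norm(a-b))
print("width",np.linalg.norm((L1-R1)),np.linalg.norm(L2-R2))
K1,K2=P(474,127,.076),P(534,128,.076);print("knob",(K1+K2)/2,np.linalg.norm(K1-K2),np.arctan2(*(K2-K1)[1::-1]))
print("base far corners",P(371,64,.01),P(457,64,.01))
print("handle",P(419,294,.105))
E1=[P(*q,.064) for q in((387,344),(445,345),(443,388),(386,388))];print("empty",np.mean(E1,0),[np.linalg.norm(E1[i]-E1[(i+1)%4]) for i in range(4)])
print("plate top inner/outer?",P(375,390,.07),P(452,389,.07),P(375,401,.07),P(452,401,.07))
# handle height by 2 views
T=load("top0.npz");S=load("scene0.npz")
c1=lambda x,y:(140+x/2.963,130+y/2.963); c2=lambda x,y:(190+(x-330)/2.609,170+(y-300)/2.609)
print(tri(ray(W,419/k,294/k),ray(S,*c2(447,379)),ray(T,*c1(355,101))))
print("knob tri",tri(ray(W,504/k,128/k),ray(S,*c2(470,536)),ray(T,*c1(223,60))))
E
```

```text
[0.5226 0.0358 0.03  ] [ 0.5399 -0.1814  0.03  ] 0.07933435808582567 0.21793661311485027
[0.5979 0.0426 0.03  ] [ 0.6151 -0.1764  0.03  ] 0.07842749609796074 0.21961009267029996
width 0.07552916644885257 0.07533126571048211
knob [0.630007   0.06573693 0.076     ] 0.05231548794284744 0.1242298082886239
base far corners [0.5125567  0.12402919 0.01      ] [0.59531047 0.13218653 0.01      ]
handle [ 0.56812647 -0.0748981   0.105     ]
empty [ 0.57592821 -0.15703009  0.064     ] [np.float64(0.05365929145271188), np.float64(0.044945659241738226), np.float64(0.054836349259216856), np.float64(0.045679921493217944)]
plate top inner/outer? [ 0.53970329 -0.18120752  0.07      ] [ 0.61252739 -0.17537539  0.07      ] [ 0.54049782 -0.19318435  0.07      ] [ 0.61433539 -0.18847204  0.07      ]
(array([ 0.569891  , -0.07430024,  0.11516699]), np.float64(0.004907290261712218))
knob tri (array([0.63246987, 0.06756395, 0.06384209]), np.float64(0.0017893336923850928))
```

```bash
cat >> h.py <<'E'
PSI=0.079; O=np.array([.5772,-.179])
def C(x,y,z=0): # caddy -> world
    c,s=np.cos(PSI),np.sin(PSI); return np.array([O[0]+c*x-s*y,O[1]+s*x+c*y,z])
E
python3 - <<'E'
from h import *
print(C(0,.1025)); go(C(0,.1025,.072),PSI)
E
```

```text
[ 0.56911092 -0.07681968  0.        ]
shift [-0.0227  0.0276  0.2078] twist -0.0029 q6 -0.27 t 2.1
```

>>> {"method": "jog_arm", "body": {"rows": [[-0.015,0.0276,0.01,0],[-0.019,0.0276,0.04,0],[-0.019,0.0276,0.08,0],[-0.019,0.0276,0.12,0],[-0.019,0.0276,0.15,0],[-0.019,0.0276,0.15,0],[-0.019,0.0276,0.15,0],[-0.019,0.0276,0.15,0]], "fingers": 0.65}}

```text
time_s: 3.15
position: [0.57, -0.0742, 0.1312]
tcp_rot: [0.001, 0.68, 0.733, 0.001]
wrist_force: [-0.1, -0.1, 0.8]
grip_width: 0.0602
grip_force: 0.0
```

```bash
python3 - <<'E'
from h import *
go(C(0,.1025,.072),PSI)
E
```

```text
shift [-0.0025 -0.0012  0.0592] twist -0.0038 q6 -0.29 t 3.1
```

>>> {"method": "jog_arm", "body": {"rows": [[-0.0025,-0.0012,0.02,0],[-0.0025,-0.0012,0.04,0],[-0.0025,-0.0012,0.059,0],[-0.0025,-0.0012,0.059,0],[-0.0025,-0.0012,0.059,0],[-0.0025,-0.0012,0.059,0],[-0.0025,-0.0012,0.059,0],[-0.0025,-0.0012,0.059,0]]}}

```text
time_s: 4.15
position: [0.5684, -0.0768, 0.0709]
tcp_rot: [0.0, 0.68, 0.733, 0.0]
wrist_force: [-0.3, 0.6, 0.1]
grip_width: 0.0599
grip_force: 0.0
```

>>> {"method": "jog_arm", "body": {"rows": [[0,0,0,0],[0,0,0,0],[0,0,0,0],[0,0,0,0],[0,0,0,0],[0,0,0,0],[0,0,0,0],[0,0,0,0]], "fingers": 0, "force": 50}}

```text
time_s: 5.15
position: [0.5686, -0.0769, 0.0707]
tcp_rot: [0.0, 0.68, 0.733, 0.0]
wrist_force: [5.4, 0.7, -3.8]
grip_width: 0.0277
grip_force: 50.0
```

```bash
python3 - <<'E'
from h import *
go(C(0,.281,.072),PSI)
E
```

```text
shift [ 0.1785 -0.0002 -0.0013] twist -0.004 q6 -0.29 t 5.2
```

>>> {"method": "jog_arm", "body": {"rows": [[0.015,0,0,0],[0.04,0,0,0],[0.065,0,0,0],[0.09,0,0,0],[0.115,0,0,0],[0.14,0,0,0],[0.16,0,0,0],[0.17,0,0,0]]}}

```text
time_s: 6.15
position: [0.5559, 0.0913, 0.0706]
tcp_rot: [0.001, 0.68, 0.733, -0.001]
wrist_force: [5.8, -14.4, -3.9]
grip_width: 0.0278
grip_force: 50.0
```

>>> {"method": "jog_arm", "body": {"rows": [[0.004,0,0,0],[0.008,0,0,0],[0.008,0,0,0],[0.008,0,0,0],[0.008,0,0,0],[0.008,0,0,0],[0.008,0,0,0],[0.008,0,0,0]]}}

```text
time_s: 7.15
position: [0.5553, 0.099, 0.0706]
tcp_rot: [0.001, 0.68, 0.733, -0.001]
wrist_force: [5.6, -10.9, -4.0]
grip_width: 0.028
grip_force: 50.0
```

```bash
python3 - <<'E'
from h import *
go(C(0,.281,.072),PSI); print(robot.sense()["wrist_force"])
E
```

```text
shift [ 0.0021 -0.0001 -0.0014] twist -0.0039 q6 0.02 t 7.2
[  5.55305266 -10.91195538  -3.97705977]
```

>>> {"method": "jog_arm", "body": {"rows": [[0.003,0,0,0],[0.003,0,0,0],[0.003,0,0,0],[0.001,0,0,0],[-0.001,0,0,0],[-0.003,0,0,0],[-0.005,0,0,0],[-0.005,0,0,0]]}}

```text
time_s: 8.15
position: [0.5557, 0.0939, 0.0706]
tcp_rot: [0.001, 0.68, 0.733, -0.001]
wrist_force: [5.4, -11.5, -4.6]
grip_width: 0.028
grip_force: 50.0
```

>>> {"method": "jog_arm", "body": {"rows": [[-0.001,0,0,0],[-0.002,0,0,0],[-0.003,0,0,0],[-0.003,0,0,0],[-0.003,0,0,0],[-0.003,0,0,0],[-0.003,0,0,0],[-0.003,0,0,0]]}}

```text
time_s: 9.15
position: [0.5557, 0.093, 0.0707]
tcp_rot: [0.0, 0.68, 0.733, 0.0]
wrist_force: [4.6, 2.1, -4.0]
grip_width: 0.0276
grip_force: 50.0
```

>>> {"method": "jog_arm", "body": {"rows": [[0,0,0,0],[0,0,0,0],[0,0,0,0],[0,0,0,0],[0,0,-0.02,0],[0,0,-0.05,0],[0,0,-0.08,0],[0,0,-0.1,0]], "fingers": 0.65}}

```text
time_s: 10.15
position: [0.5558, 0.0927, 0.1721]
tcp_rot: [0.0, 0.68, 0.733, 0.0]
wrist_force: [0.4, -0.1, -0.1]
grip_width: 0.0605
grip_force: 0.0
```

```bash
python3 - <<'E'
from h import *
go(C(0,.022,.17),PSI); S=shot("scene","s1"); shot("top","t1")
cv2.imwrite("pics/s1c.png",cv2.resize(S["frame"][170:290,190:310,::-1],(600,600),interpolation=cv2.INTER_CUBIC))
E
```

```text
shift [-0.2505  0.0009  0.0021] twist -0.004 q6 0.01 t 10.2
```

View pics/s1c.png

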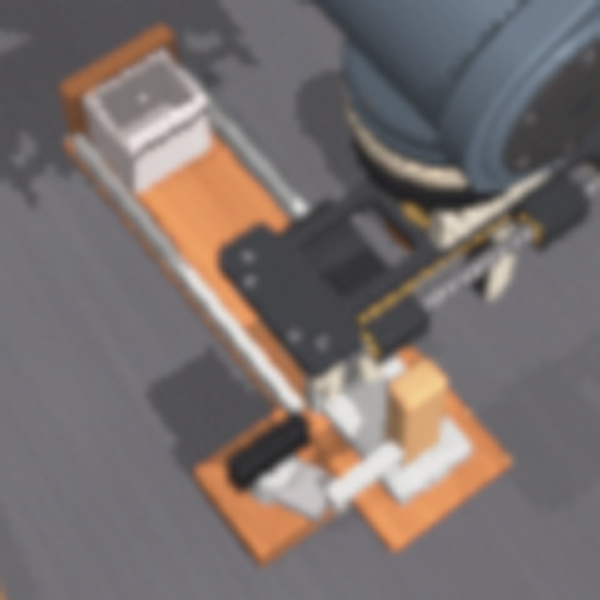

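The crop shows the pusher held back by the catch, with the handle at (420,400). The empty tin still stands at the end plate at (145,100). I'll fetch it now.

>>> {"method": "jog_arm", "body": {"rows": [[-0.04,0,0,0],[-0.09,0,0,0],[-0.14,0,0,0],[-0.19,0,0,0],[-0.23,0.001,0,0],[-0.2505,0.001,0,-0.004],[-0.2505,0.001,0,-0.004],[-0.2505,0.001,0,-0.004]], "fingers": 0.85}}

```text
time_s: 11.25
position: [0.5752, -0.1557, 0.1703]
tcp_rot: [-0.0, 0.678, 0.735, -0.0]
wrist_force: [-0.2, 0.5, -0.2]
grip_width: 0.079
grip_force: 0.0
```

```bash
python3 - <<'E'
from h import *
go(C(0,.022,.038),PSI)
# tray corners, rim z=.022
T=load("top0.npz")
m=cv2.inRange(T["frame"][165:235,85:160].astype(np.uint8),(150,150,150),(255,255,255))
cs=max(cv2.findContours(m,0,2)[0],key=cv2.contourArea);r=cv2.minAreaRect(cs);print(r)
b=cv2.boxPoints(r)+[85,165];Q=np.array([onplane(T,*p,.022) for p in b]);print(Q.round(4),Q.mean(0))
E
```

```text
shift [-0.0014  0.0002  0.1323] twist 0.0009 q6 -0.42 t 11.2
((36.0, 34.0), (44.0, 48.0), 90.0)
[[0.5527 0.4641 0.022 ]
 [0.5529 0.3047 0.022 ]
 [0.4056 0.2972 0.022 ]
 [0.4058 0.4532 0.022 ]] [0.4792312  0.37981031 0.022     ]
```

>>> {"method": "jog_arm", "body": {"rows": [[-0.0014,0,0.03,0],[-0.0014,0,0.07,0],[-0.0014,0,0.1,0],[-0.0014,0,0.12,0],[-0.0014,0,0.13,0],[-0.0014,0,0.132,0],[-0.0014,0,0.132,0],[-0.0014,0,0.132,0]]}}

```text
time_s: 12.25
position: [0.5758, -0.1586, 0.0394]
tcp_rot: [0.001, 0.679, 0.734, 0.0]
wrist_force: [-0.1, 0.2, 0.2]
grip_width: 0.0788
grip_force: 0.0
```

>>> {"method": "jog_arm", "body": {"rows": [[0,0,0,0],[0,0,0,0],[0,0,0,0],[0,0,0,0],[0,0,0,0],[0,0,0,0],[0,0,-0.01,0],[0,0,-0.02,0]], "fingers": 0, "force": 15}}

```text
time_s: 13.25
position: [0.5754, -0.1585, 0.0593]
tcp_rot: [0.0, 0.679, 0.734, 0.0]
wrist_force: [-0.3, 0.2, -0.1]
grip_width: 0.0558
grip_force: 15.0
```

```bash
python3 - <<'E'
from h import *
go([.48,.37,.20],-0.0)
E
```

```text
shift [ 0.5343 -0.0534 -0.1407] twist 0.079 q6 -0.43 t 13.2
```

>>> {"method": "jog_arm", "body": {"rows": [[0,0,-0.04,0],[0,0,-0.09,0],[0.03,0,-0.14,0],[0.075,-0.005,-0.141,0],[0.12,-0.01,-0.141,0],[0.17,-0.016,-0.141,0.02],[0.22,-0.022,-0.141,0.03],[0.27,-0.027,-0.141,0.05]]}}

```text
time_s: 14.25
position: [0.5267, 0.1101, 0.2005]
tcp_rot: [0.0, 0.697, 0.717, 0.0]
wrist_force: [0.9, 0.0, -0.6]
grip_width: 0.0559
grip_force: 15.0
```

>>> {"method": "jog_arm", "body": {"rows": [[0.05,-0.005,0,0.015],[0.1,-0.01,0,0.03],[0.15,-0.015,0,0.03],[0.2,-0.02,0,0.03],[0.24,-0.025,0,0.03],[0.264,-0.027,0,0.03],[0.264,-0.027,0,0.03],[0.264,-0.027,0,0.03]]}}

```text
time_s: 15.25
position: [0.4928, 0.3707, 0.1997]
tcp_rot: [0.0, 0.708, 0.707, -0.0]
wrist_force: [-0.2, 0.0, -0.4]
grip_width: 0.0559
grip_force: 15.0
```

```bash
python3 - <<'E'
from h import *
f=shot("wrist","w2")
cv2.imwrite("pics/w2b.png",cv2.resize(f["frame"][:,:,::-1],(768,576),interpolation=cv2.INTER_CUBIC))
go([.479,.378,.038],0)
E
```

```text
shift [ 0.0075 -0.0139  0.1618] twist -0.0021 q6 0.57 t 15.3
```

View pics/w2b.png

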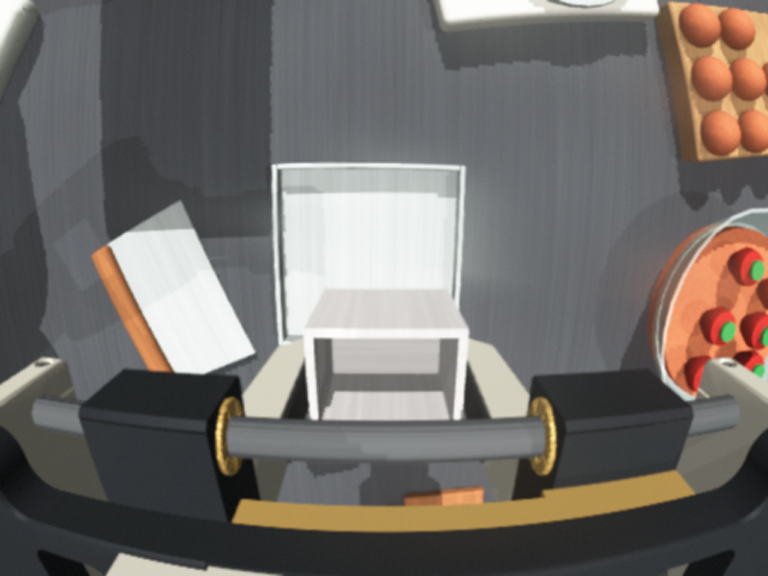

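The tin is held upright over the tray, whose rim corners are at (273,165), (465,166) and (283,342). I'll compute the tray centre from these.

```bash
python3 - <<'E'
from h import *
W=load("w2.npz");P=lambda u,v:onplane(W,u/1.5,v/1.5,.022)
a,b,c=P(273,165),P(465,166),P(282,342);print(a,b,c,np.linalg.norm(a-b),np.linalg.norm(a-c),"centre",(b+c)/2)
go([*((b+c)/2)[:2],.037],0)
E
```

```text
[0.40635788 0.45271661 0.022     ] [0.55412379 0.45062367 0.022     ] [0.40602136 0.30726946 0.022     ] 0.1477807304088101 0.14544754015242928 centre [0.48007258 0.37894656 0.022     ]
shift [ 0.0084 -0.0128  0.1628] twist -0.0021 q6 0.57 t 15.3
```

>>> {"method": "jog_arm", "body": {"rows": [[0.008,-0.0128,0.02,0],[0.008,-0.0128,0.06,0],[0.008,-0.0128,0.1,0],[0.008,-0.0128,0.13,0],[0.008,-0.0128,0.15,0],[0.008,-0.0128,0.158,0],[0.008,-0.0128,0.163,0],[0.008,-0.0128,0.164,0]]}}

```text
time_s: 16.3
position: [0.4801, 0.3799, 0.0362]
tcp_rot: [0.0, 0.707, 0.707, 0.0]
wrist_force: [0.4, -0.5, -0.6]
grip_width: 0.0557
grip_force: 15.0
```

>>> {"method": "jog_arm", "body": {"rows": [[0,0,0.001,0],[0,0,0.001,0],[0,0,0.001,0],[0,0,0.001,0],[0,0,-0.02,0],[0,0,-0.06,0],[0,0,-0.11,0],[0,0,-0.16,0]], "fingers": 0.82}}

```text
time_s: 17.3
position: [0.4796, 0.3796, 0.1972]
tcp_rot: [-0.0, 0.707, 0.707, -0.0]
wrist_force: [0.1, -0.1, 0.9]
grip_width: 0.0759
grip_force: 0.0
```

```bash
python3 - <<'E'
from h import *
go([.44,.16,.26],0.1)
E
```

```text
shift [-0.2196 -0.0394 -0.0627] twist -0.101 q6 0.59 t 17.3
```

>>> {"method": "jog_arm", "body": {"rows": [[-0.03,-0.006,-0.01,0],[-0.07,-0.013,-0.02,0],[-0.11,-0.02,-0.035,0],[-0.16,-0.03,-0.05,0],[-0.2,-0.036,-0.062,0],[-0.22,-0.039,-0.0627,0],[-0.22,-0.039,-0.0627,0],[-0.22,-0.039,-0.0627,0]]}}

```text
time_s: 18.3
position: [0.4406, 0.1603, 0.2583]
tcp_rot: [-0.0, 0.707, 0.707, 0.0]
wrist_force: [-0.2, 0.5, 0.5]
grip_width: 0.0762
grip_force: 0.0
```

```bash
python3 - <<'E'
from h import *
f=shot("wrist","w3")
cv2.imwrite("pics/w3b.png",cv2.resize(f["frame"][:,:,::-1],(768,576),interpolation=cv2.INTER_CUBIC))
E
```

```text
(no output)
```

View pics/w3b.png

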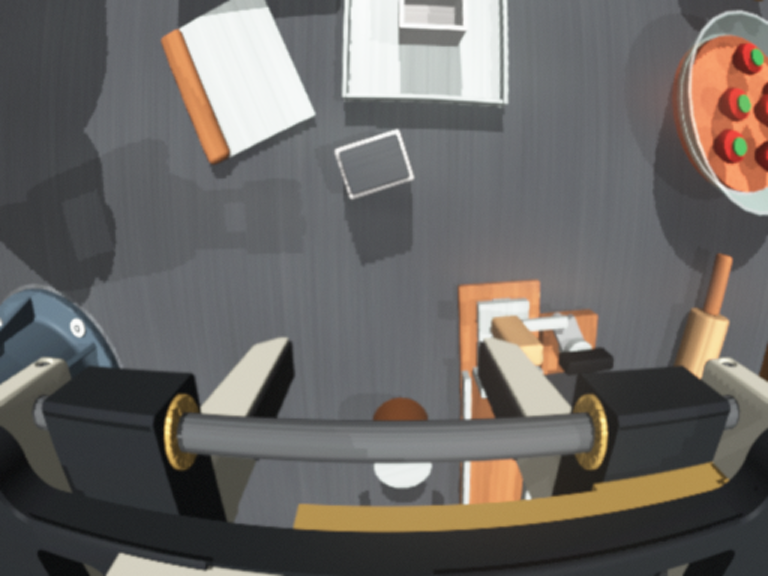

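The empty tin stands in the tray at (432,15). The lidded tin's shoulder corners are at (335,152), (399,130), (413,178) and (351,198).

```bash
cat >> h.py <<'E'
def tin(W,pts,z=.054,k=1.5):
    Q=np.array([onplane(W,u/k,v/k,z) for u,v in pts]); l=[np.linalg.norm(Q[i]-Q[(i+1)%4]) for i in range(4)]
    if l[0]+l[2]<l[1]+l[3]: Q=np.roll(Q,-1,0)
    d=(Q[1]-Q[0])+(Q[2]-Q[3]); a=np.arctan2(d[1],d[0]); a=(a+np.pi/2)%np.pi-np.pi/2
    print("tin",Q.mean(0).round(4),"ang",round(a,3),"sides",np.round(l,3)); return Q.mean(0),a
E
python3 - <<'E'
from h import *
W=load("w3.npz"); p,a=tin(W,[(335,152),(399,130),(413,178),(351,198)])
T=load("top0.npz"); print(tri(ray(T,140+62/2.963,130+240/2.963),ray(W,374/1.5,164/1.5)))
go([p[0],p[1],.027],a)
E
```

```text
tin [0.432  0.2413 0.054 ] ang 0.32 sides [0.055 0.041 0.054 0.041]
(array([0.4334097 , 0.24048505, 0.04984104]), np.float64(0.0021143972022925014))
shift [ 0.0808 -0.0086  0.2312] twist -0.3209 q6 0.25 t 18.4
```

>>> {"method": "jog_arm", "body": {"rows": [[0.02,-0.002,0.02,-0.08],[0.05,-0.005,0.06,-0.18],[0.0808,-0.0086,0.11,-0.3],[0.0808,-0.0086,0.15,-0.321],[0.0808,-0.0086,0.19,-0.321],[0.0808,-0.0086,0.22,-0.321],[0.0808,-0.0086,0.231,-0.321],[0.0808,-0.0086,0.231,-0.321]], "fingers": 0.85}}

```text
time_s: 19.35
position: [0.4319, 0.2409, 0.0272]
tcp_rot: [-0.0, 0.585, 0.811, -0.0]
wrist_force: [-0.5, 0.3, 0.4]
grip_width: 0.0789
grip_force: 0.0
```

>>> {"method": "jog_arm", "body": {"rows": [[0,0,0,0],[0,0,0,0],[0,0,0,0],[0,0,0,0],[0,0,0,0],[0,0,-0.01,0],[0,0,-0.05,0],[0,0,-0.1,0]], "fingers": 0, "force": 20}}

```text
time_s: 20.35
position: [0.4314, 0.2403, 0.1284]
tcp_rot: [-0.0, 0.585, 0.811, -0.001]
wrist_force: [1.6, 0.1, -0.6]
grip_width: 0.0559
grip_force: 20.0
```

```bash
python3 - <<'E'
from h import *
print(robot.sense()["position"]); go(C(0,.025,.15),PSI)
E
```

```text
[0.4314     0.24026266 0.12840375]
shift [-0.4196  0.0125 -0.0215] twist 0.241 q6 0.09 t 20.4
```

>>> {"method": "jog_arm", "body": {"rows": [[-0.01,0,-0.04,0.03],[-0.05,0.001,-0.04,0.07],[-0.1,0.003,-0.04,0.11],[-0.155,0.004,-0.04,0.15],[-0.21,0.006,-0.04,0.19],[-0.265,0.008,-0.04,0.22],[-0.32,0.009,-0.04,0.241],[-0.37,0.011,-0.03,0.241]]}}

```text
time_s: 21.35
position: [0.5595, -0.1093, 0.1584]
tcp_rot: [0.001, 0.679, 0.734, 0.0]
wrist_force: [0.2, 0.4, -0.4]
grip_width: 0.056
grip_force: 20.0
```

>>> {"method": "jog_arm", "body": {"rows": [[-0.04,0.001,0,0],[-0.05,0.001,0,0],[-0.05,0.001,0,0],[-0.05,0.001,0,0],[-0.05,0.001,0,0],[-0.05,0.001,0,0],[-0.05,0.001,0,0],[-0.05,0.001,0,0]]}}

```text
time_s: 22.35
position: [0.5638, -0.1569, 0.1573]
tcp_rot: [-0.0, 0.679, 0.735, -0.0]
wrist_force: [0.7, 0.6, -0.6]
grip_width: 0.0559
grip_force: 20.0
```

```bash
python3 - <<'E'
from h import *
print(robot.sense()["position"]); go(C(0,.025,.0395),PSI)
E
```

```text
[ 0.56378051 -0.15688079  0.15734984]
shift [0.0019 0.0116 0.1178] twist 0.0001 q6 -0.43 t 22.4
```

>>> {"method": "jog_arm", "body": {"rows": [[0.002,0.0116,0.01,0],[0.002,0.0116,0.04,0],[0.002,0.0116,0.075,0],[0.002,0.0116,0.095,0],[0.002,0.0116,0.108,0],[0.002,0.0116,0.116,0],[0.002,0.0116,0.12,0],[0.002,0.0116,0.12,0]]}}

```text
time_s: 23.35
position: [0.5757, -0.1542, 0.038]
tcp_rot: [0.001, 0.679, 0.734, 0.0]
wrist_force: [0.1, 0.3, -1.8]
grip_width: 0.0558
grip_force: 20.0
```

>>> {"method": "jog_arm", "body": {"rows": [[0,0,0,0],[0,0,0,0],[0,0,0,0],[0,0,0,0],[0,0,-0.02,0],[0,0,-0.06,0],[0,0,-0.11,0],[0,0,-0.16,0]], "fingers": 0.83}}

```text
time_s: 24.35
position: [0.5751, -0.154, 0.2004]
tcp_rot: [0.001, 0.679, 0.734, 0.0]
wrist_force: [0.7, -0.7, 0.6]
grip_width: 0.0774
grip_force: 0.0
```

```bash
python3 - <<'E'
from h import *
go([.54,-.45,.28],PSI)
E
```

```text
shift [-0.2923 -0.0582 -0.0795] twist 0.0 q6 -0.42 t 24.4
```

>>> {"method": "jog_arm", "body": {"rows": [[-0.03,-0.006,-0.01,0],[-0.07,-0.014,-0.03,0],[-0.11,-0.022,-0.05,0],[-0.16,-0.032,-0.07,0],[-0.21,-0.042,-0.08,0],[-0.25,-0.05,-0.08,0],[-0.262,-0.055,-0.08,0],[-0.262,-0.055,-0.08,0]]}}

```text
time_s: 25.35
position: [0.5407, -0.4194, 0.2779]
tcp_rot: [0.0, 0.679, 0.734, 0.0]
wrist_force: [-0.1, -0.4, 0.2]
grip_width: 0.0772
grip_force: 0.0
```

```bash
python3 - <<'E'
from h import *
f=shot("wrist","w4")
cv2.imwrite("pics/w4b.png",cv2.resize(f["frame"][:,:,::-1],(768,576),interpolation=cv2.INTER_CUBIC))
E
```

```text
(no output)
```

View pics/w4b.png

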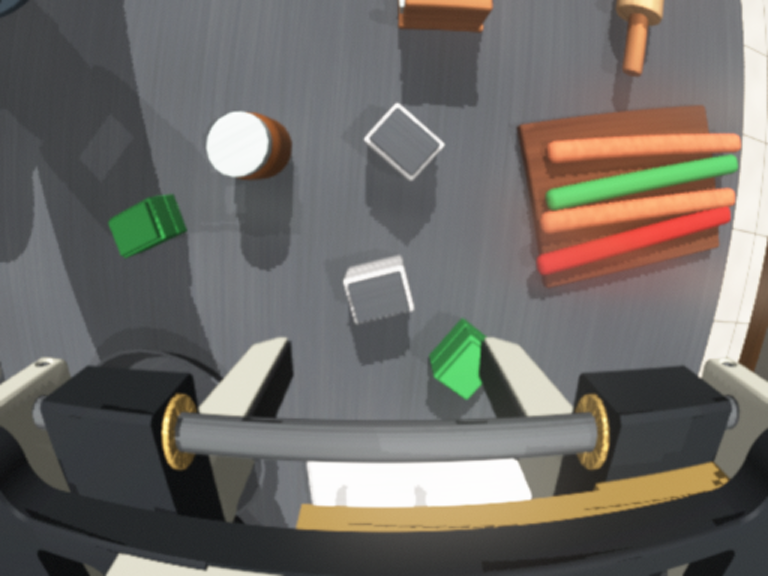

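Wrist view: lidded tin A's shoulder corners are (398,103), (443,144), (411,180) and (365,141). Tin B's are (346,290), (406,274), (412,311) and (354,325). A green look-alike is near B at (460,360) and a jar is at (240,145).

```bash
python3 - <<'E'
from h import *
W=load("w4.npz"); b,ab=tin(W,[(346,290),(406,274),(412,311),(354,325)]);p,a=tin(W,[(398,103),(443,144),(411,180),(365,141)])
T=load("top0.npz");c1=lambda x,y:(140+x/2.963,130+y/2.963)
print(tri(ray(T,*c1(572,137)),ray(W,404/1.5,142/1.5)),tri(ray(T,*c1(694,146)),ray(W,380/1.5,299/1.5)))
go([p[0],p[1],.027],a)
E
```

```text
tin [ 0.5388 -0.4601  0.054 ] ang 0.337 sides [0.056 0.035 0.055 0.034]
tin [ 0.5494 -0.3174  0.054 ] ang -0.647 sides [0.053 0.042 0.052 0.044]
(array([ 0.5488262 , -0.31802603,  0.05612428]), np.float64(0.00027199670664618806)) (array([ 0.54006353, -0.45885995,  0.04630337]), np.float64(0.0023055143671325525))
shift [0.1002 0.0162 0.2509] twist 0.7262 q6 -0.81 t 25.4
```

>>> {"method": "jog_arm", "body": {"rows": [[0.02,0.003,0.02,0.1],[0.05,0.008,0.06,0.27],[0.08,0.013,0.1,0.44],[0.1,0.016,0.14,0.61],[0.1,0.016,0.17,0.726],[0.1,0.016,0.21,0.726],[0.1,0.016,0.245,0.726],[0.1,0.016,0.251,0.726]], "fingers": 0.85}}

```text
time_s: 26.4
position: [0.5484, -0.3166, 0.0249]
tcp_rot: [-0.002, 0.895, 0.446, -0.001]
wrist_force: [-0.5, 0.0, 0.9]
grip_width: 0.0793
grip_force: 0.0
```

>>> {"method": "jog_arm", "body": {"rows": [[0,0,0,0],[0,0,0,0],[0,0,0,0],[0,0,0,0],[0,0,0,0],[0,0,-0.01,0],[0,0,-0.05,0],[0,0,-0.1,0]], "fingers": 0}}

```text
time_s: 27.4
position: [0.5486, -0.3184, 0.1273]
tcp_rot: [-0.001, 0.895, 0.446, -0.0]
wrist_force: [0.5, -0.8, -0.7]
grip_width: 0.0562
grip_force: 20.0
```

```bash
python3 - <<'E'
from h import *
print(robot.sense()["position"]); go(C(0,.078,.16),PSI)
E
```

```text
[ 0.54857916 -0.31835095  0.12733266]
shift [ 0.1868 -0.113  -0.0325] twist -0.7261 q6 0.05 t 27.4
```

>>> {"method": "jog_arm", "body": {"rows": [[0.01,-0.006,-0.03,-0.05],[0.045,-0.027,-0.04,-0.2],[0.08,-0.048,-0.04,-0.37],[0.115,-0.07,-0.036,-0.54],[0.15,-0.09,-0.033,-0.7],[0.18,-0.109,-0.033,-0.726],[0.187,-0.113,-0.033,-0.726],[0.187,-0.113,-0.033,-0.726]]}}

```text
time_s: 28.4
position: [0.5718, -0.1015, 0.1598]
tcp_rot: [0.0, 0.679, 0.734, 0.0]
wrist_force: [0.0, 0.3, -1.4]
grip_width: 0.0557
grip_force: 20.0
```

```bash
python3 - <<'E'
from h import *
print(robot.sense()["position"]); go(C(0,.078,.0385),PSI)
E
```

```text
[ 0.57178103 -0.10151769  0.15979063]
shift [ 0.0004 -0.0008  0.1213] twist 0.0 q6 -0.33 t 28.4
```

>>> {"method": "jog_arm", "body": {"rows": [[0,-0.001,0.01,0],[0,-0.001,0.04,0],[0,-0.001,0.075,0],[0,-0.001,0.095,0],[0,-0.001,0.108,0],[0,-0.001,0.116,0],[0,-0.001,0.121,0],[0,-0.001,0.122,0]]}}

```text
time_s: 29.4
position: [0.5708, -0.1016, 0.0377]
tcp_rot: [0.0, 0.679, 0.734, 0.0]
wrist_force: [-3.1, -1.2, 5.7]
grip_width: 0.0557
grip_force: 20.0
```

>>> {"method": "jog_arm", "body": {"rows": [[0,0,0,0],[0,0,0,0],[0,0,0,0],[0,0,0,0],[0,0,-0.02,0],[0,0,-0.06,0],[0,0,-0.11,0],[0,0,-0.16,0]], "fingers": 0.83}}

```text
time_s: 30.4
position: [0.5704, -0.1013, 0.1989]
tcp_rot: [-0.0, 0.679, 0.734, -0.0]
wrist_force: [0.4, -0.6, 0.9]
grip_width: 0.0771
grip_force: 0.0
```

```bash
python3 - <<'E'
from h import *
go([.54,-.535,.25],PSI)
E
```

```text
shift [-0.4299 -0.0646 -0.0511] twist 0.0 q6 -0.34 t 30.4
```

>>> {"method": "jog_arm", "body": {"rows": [[-0.04,-0.006,-0.03,0],[-0.095,-0.014,-0.05,0],[-0.15,-0.023,-0.05,0],[-0.205,-0.032,-0.05,0],[-0.26,-0.04,-0.05,0],[-0.315,-0.049,-0.05,0],[-0.365,-0.057,-0.05,0],[-0.405,-0.062,-0.05,0]]}}

```text
time_s: 31.4
position: [0.5401, -0.512, 0.247]
tcp_rot: [-0.0, 0.679, 0.734, -0.0]
wrist_force: [0.2, 0.4, 0.5]
grip_width: 0.0773
grip_force: 0.0
```

>>> {"method": "jog_arm", "body": {"rows": [[0,0,0,0],[0,0,0,0],[0,0,0,0],[0,0,0,0],[0,0,0,0],[0,0,0,0],[0,0,0,0],[0,0,0,0]]}}

```text
time_s: 32.4
position: [0.5408, -0.51, 0.2473]
tcp_rot: [-0.0, 0.679, 0.734, 0.0]
wrist_force: [-0.0, 0.5, 0.3]
grip_width: 0.0773
grip_force: 0.0
```

```bash
python3 - <<'E'
from h import *
f=shot("wrist","w5")
cv2.imwrite("pics/w5b.png",cv2.resize(f["frame"][:,:,::-1],(768,576),interpolation=cv2.INTER_CUBIC))
E
```

```text
(no output)
```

View pics/w5b.png

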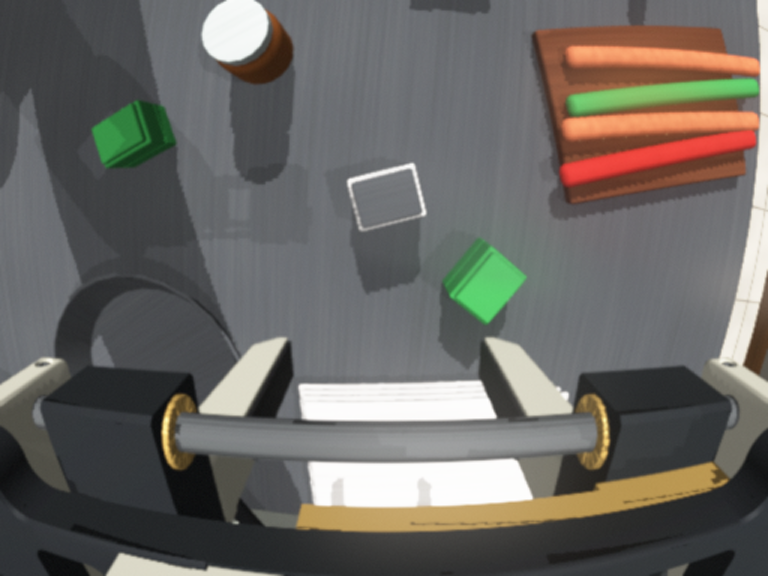

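Tin B shows clearly now, with corners (348,180), (414,164), (425,214) and (360,230). The green look-alike at (485,280) is clear of the fingers.

```bash
python3 - <<'E'
from h import *
W=load("w5.npz"); p,a=tin(W,[(348,180),(414,164),(425,214),(360,230)])
go([p[0],p[1],.027],a)
E
```

```text
tin [ 0.5379 -0.4556  0.054 ] ang 0.321 sides [0.054 0.041 0.054 0.042]
shift [0.0545 0.0014 0.2203] twist -0.242 q6 -0.9 t 32.5
```

>>> {"method": "jog_arm", "body": {"rows": [[0.015,0,0.02,-0.08],[0.035,0.001,0.06,-0.18],[0.0545,0.0014,0.1,-0.242],[0.0545,0.0014,0.14,-0.242],[0.0545,0.0014,0.18,-0.242],[0.0545,0.0014,0.21,-0.242],[0.0545,0.0014,0.22,-0.242],[0.0545,0.0014,0.22,-0.242]]}}

```text
time_s: 33.45
position: [0.538, -0.4557, 0.0275]
tcp_rot: [-0.0, 0.585, 0.811, 0.0]
wrist_force: [0.1, -0.1, 0.2]
grip_width: 0.0775
grip_force: 0.0
```

>>> {"method": "jog_arm", "body": {"rows": [[0,0,0,0],[0,0,0,0],[0,0,0,0],[0,0,0,0],[0,0,0,0],[0,0,-0.01,0],[0,0,-0.05,0],[0,0,-0.1,0]], "fingers": 0}}

```text
time_s: 34.45
position: [0.5374, -0.4551, 0.1278]
tcp_rot: [-0.001, 0.585, 0.811, 0.0]
wrist_force: [0.5, 0.1, -1.0]
grip_width: 0.056
grip_force: 20.0
```

```bash
python3 - <<'E'
from h import *
print(robot.sense()["position"]); go(C(0,.131,.16),PSI)
E
```

```text
[ 0.53738886 -0.45506368  0.12781354]
shift [ 0.3766  0.1562 -0.0316] twist 0.242 q6 -1.09 t 34.5
```

>>> {"method": "jog_arm", "body": {"rows": [[0.02,0.008,-0.032,0.03],[0.065,0.027,-0.032,0.07],[0.115,0.048,-0.032,0.11],[0.165,0.068,-0.032,0.15],[0.215,0.089,-0.032,0.19],[0.265,0.11,-0.032,0.22],[0.315,0.131,-0.032,0.242],[0.355,0.147,-0.032,0.242]]}}

```text
time_s: 35.45
position: [0.5653, -0.0703, 0.1598]
tcp_rot: [0.0, 0.678, 0.735, 0.0]
wrist_force: [0.7, 0.6, -1.0]
grip_width: 0.0557
grip_force: 20.0
```

>>> {"method": "jog_arm", "body": {"rows": [[0.02,0,0,0],[0.02,0,0,0],[0.02,0,0,0],[0.02,0,0,0],[0.02,0,0,0],[0.02,0,0,0],[0.02,0,0,0],[0.02,0,0,0]]}}

```text
time_s: 36.45
position: [0.5638, -0.0524, 0.1593]
tcp_rot: [0.0, 0.679, 0.734, -0.0]
wrist_force: [0.6, -0.2, -2.4]
grip_width: 0.0557
grip_force: 20.0
```

```bash
python3 - <<'E'
from h import *
print(robot.sense()["position"]); go(C(0,.131,.0385),PSI)
E
```

```text
[ 0.56382542 -0.05241682  0.15932472]
shift [0.0038 0.0033 0.1208] twist 0.0 q6 -0.25 t 36.5
```

>>> {"method": "jog_arm", "body": {"rows": [[0.004,0.003,0.01,0],[0.004,0.003,0.04,0],[0.004,0.003,0.075,0],[0.004,0.003,0.095,0],[0.004,0.003,0.108,0],[0.004,0.003,0.116,0],[0.004,0.003,0.121,0],[0.004,0.003,0.122,0]]}}

```text
time_s: 37.45
position: [0.5668, -0.0482, 0.0381]
tcp_rot: [0.0, 0.679, 0.734, 0.0]
wrist_force: [-5.0, 1.2, 13.2]
grip_width: 0.0558
grip_force: 20.0
```

>>> {"method": "jog_arm", "body": {"rows": [[0,0,0,0],[0,0,0,0],[0,0,0,0],[0,0,0,0],[0,0,-0.02,0],[0,0,-0.06,0],[0,0,-0.11,0],[0,0,-0.16,0]], "fingers": 0.8}}

```text
time_s: 38.45
position: [0.5663, -0.0481, 0.1989]
tcp_rot: [-0.0, 0.679, 0.734, -0.0]
wrist_force: [0.2, -0.9, -0.6]
grip_width: 0.0746
grip_force: 0.0
```

```bash
python3 - <<'E'
from h import *
go([*C(.0,.10)[:2],.28],PSI)
E
```

```text
shift [-0.0313  0.0006 -0.0811] twist -0.0 q6 -0.25 t 38.5
```

Now a check view before the release, to see whether all the tins are in or any was knocked.

>>> {"method": "jog_arm", "body": {"rows": [[-0.01,0,-0.02,0],[-0.02,0,-0.05,0],[-0.03,0,-0.08,0],[-0.03,0,-0.08,0],[-0.03,0,-0.08,0],[-0.03,0,-0.08,0],[-0.03,0,-0.08,0],[-0.03,0,-0.08,0]]}}

```text
time_s: 39.45
position: [0.5688, -0.0779, 0.277]
tcp_rot: [-0.0, 0.679, 0.735, -0.0]
wrist_force: [-1.1, -0.5, 0.7]
grip_width: 0.0743
grip_force: 0.0
```

```bash
python3 - <<'E'
from h import *
f=shot("wrist","w6"); t=shot("top","t6")
o=np.zeros((600,800,3),np.uint8); o[:330,:440]=cv2.resize(f["frame"][:,:,::-1],(440,330)); o[:330,440:]=cv2.resize(f["frame"][40:270,150:400,::-1],(360,330))
o[330:,:]=cv2.resize(t["frame"][100:258,30:497,::-1],(800,270)); cv2.imwrite("pics/c6.png",o)
E
```

```text
(no output)
```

View pics/c6.png

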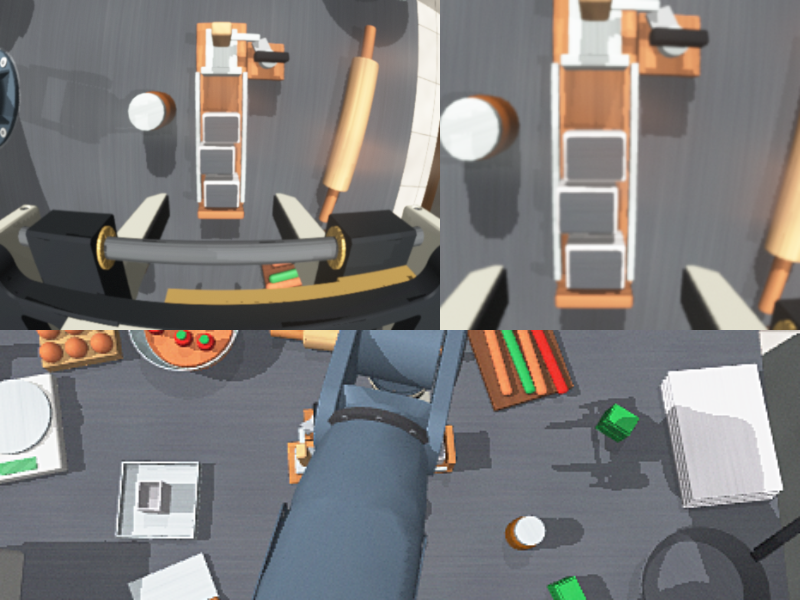

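All three lidded tins stand in the row (crop (595,155), (588,212), (595,268)), and the pusher is still caught. The empty tin is in the tray and nothing was left outside. I'll check the row numerically and plan the knob move.

```bash
python3 - <<'E'
from h import *
W=load("w6.npz"); k=1.4375
c,s=np.cos(PSI),np.sin(PSI)
U=lambda x,y:(150+(x-440)/1.44,40+y/1.435)
for q in ([(563,133),(624,131),(626,183),(566,184)],[(558,191),(615,189),(617,236),(560,237)],[(566,247),(621,246),(622,290),(567,291)]):
    p,a=tin(W,[U(*x) for x in q],z=.064,k=1); d=p[:2]-O; print("caddy",np.round([c*d[0]+s*d[1],-s*d[0]+c*d[1]],4),"ang",round(a-PSI,3))
K=(onplane(W,*U(651,37),.076)+onplane(W,*U(707,37),.076))/2; print("knob",K,C(.0736,.242))
go(C(.0736,.242,.15),PSI+np.pi/2-.001)
E
```

```text
tin [ 0.5673 -0.0485  0.064 ] ang 0.104 sides [0.054 0.047 0.054 0.046]
caddy [0.0005 0.1309] ang 0.025
tin [ 0.5648 -0.1     0.064 ] ang 0.106 sides [0.051 0.044 0.053 0.044]
caddy [-0.0061  0.0798] ang 0.027
tin [ 0.575  -0.1537  0.064 ] ang 0.099 sides [0.051 0.045 0.053 0.045]
caddy [-0.0002  0.0254] ang 0.02
knob [0.6304359  0.06489579 0.076     ] [0.63147233 0.06805359 0.        ]
shift [0.1406 0.074  0.1272] twist -1.5697 q6 -0.3 t 39.5
```

>>> {"method": "jog_arm", "body": {"rows": [[0.03,0.01,0.02,-0.15],[0.06,0.03,0.04,-0.33],[0.09,0.05,0.07,-0.51],[0.12,0.065,0.1,-0.69],[0.14,0.074,0.12,-0.87],[0.14,0.074,0.127,-1.05],[0.14,0.074,0.127,-1.23],[0.14,0.074,0.127,-1.41]], "fingers": 0.45}}

```text
time_s: 40.55
position: [0.6316, 0.0674, 0.1501]
tcp_rot: [-0.0, 0.038, 0.999, -0.0]
wrist_force: [0.7, 0.4, -0.3]
grip_width: 0.0419
grip_force: 0.0
```

>>> {"method": "jog_arm", "body": {"rows": [[0,0,0,-0.1],[0,0,0,-0.16],[0,0,0,-0.16],[0,0,0,-0.16],[0,0,0,-0.16],[0,0,0,-0.16],[0,0,0,-0.16],[0,0,0,-0.16]]}}

```text
time_s: 41.55
position: [0.6316, 0.0673, 0.1504]
tcp_rot: [0.0, -0.039, 0.999, 0.0]
wrist_force: [-0.1, -0.2, -0.3]
grip_width: 0.042
grip_force: 0.0
```

```bash
python3 - <<'E'
from h import *
go([.631,.067,.057],PSI+np.pi/2-.001)
E
```

```text
shift [ 0.0006 -0.0003  0.0934] twist 0.0001 q6 -1.62 t 41.5
```

>>> {"method": "jog_arm", "body": {"rows": [[0,0,0.02,0],[0,0,0.05,0],[0,0,0.075,0],[0,0,0.09,0],[0,0,0.093,0],[0,0,0.093,0],[0,0,0.093,0],[0,0,0.093,0]]}}

```text
time_s: 42.55
position: [0.6319, 0.0673, 0.058]
tcp_rot: [0.0, -0.039, 0.999, -0.0]
wrist_force: [-0.1, 0.4, -0.0]
grip_width: 0.0419
grip_force: 0.0
```

>>> {"method": "jog_arm", "body": {"rows": [[0,0,0,0],[0,0,0,0],[0,0,0,0],[0,0,0,0],[0,0,0,0],[0,0,0,0],[0,0,0,0],[0,0,0,0]], "fingers": 0, "force": 25}}

```text
time_s: 43.55
position: [0.6316, 0.0668, 0.0574]
tcp_rot: [0.0, -0.039, 0.999, -0.0]
wrist_force: [0.8, -6.2, 1.3]
grip_width: 0.0136
grip_force: 25.0
```

>>> {"method": "jog_arm", "body": {"rows": [[0,0,0,0.12],[0,0,0,0.28],[0,0,0,0.44],[0,0,0,0.6],[0,0,0,0.75],[0,0,0,0.85],[0,0,0,0.85],[0,0,0,0.85]]}}

```text
time_s: 44.55
position: [0.6316, 0.067, 0.0574]
tcp_rot: [0.0, 0.375, 0.927, -0.0]
wrist_force: [0.0, -5.5, 0.7]
grip_width: 0.0137
grip_force: 25.0
```

>>> {"method": "jog_arm", "body": {"rows": [[0,0,0,0],[0,0,0,0],[0,0,0,0],[0,0,0,0],[0,0,0,0],[0,0,0,0],[0,0,0,0],[0,0,0,0]]}}

```text
time_s: 45.55
position: [0.6316, 0.067, 0.0574]
tcp_rot: [0.0, 0.375, 0.927, -0.0]
wrist_force: [-0.5, -5.6, 2.4]
grip_width: 0.0137
grip_force: 25.0
```

>>> {"method": "jog_arm", "body": {"rows": [[0,0,0,-0.1],[0,0,0,-0.25],[0,0,0,-0.4],[0,0,0,-0.55],[0,0,0,-0.7],[0,0,0,-0.85],[0,0,0,-0.85],[0,0,0,-0.85]]}}

```text
time_s: 46.55
position: [0.6316, 0.067, 0.0574]
tcp_rot: [-0.0, -0.04, 0.999, -0.0]
wrist_force: [-0.3, -5.6, 0.3]
grip_width: 0.0137
grip_force: 25.0
```

>>> {"method": "jog_arm", "body": {"rows": [[0,0,0,0],[0,0,0,0],[0,0,0,0],[0,0,-0.01,0],[0,0,-0.06,0],[0,0,-0.11,0],[0,0,-0.16,0],[0,0,-0.2,0]], "fingers": 0.45}}

```text
time_s: 47.55
position: [0.6317, 0.0674, 0.2605]
tcp_rot: [0.001, -0.039, 0.999, 0.0]
wrist_force: [1.2, -0.4, -0.0]
grip_width: 0.0421
grip_force: 0.0
```

```bash
python3 - <<'E'
from h import *
t=shot("scene","s9"); w=shot("wrist","w9"); 
o=np.zeros((560,800,3),np.uint8); o[:420,:560]=cv2.resize(w["frame"][:,:,::-1],(560,420)); o[:300,560:]=cv2.resize(t["frame"][165:315,190:310,::-1],(240,300))
cv2.imwrite("pics/c9.png",o)
E
```

```text
(no output)
```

View pics/c9.png

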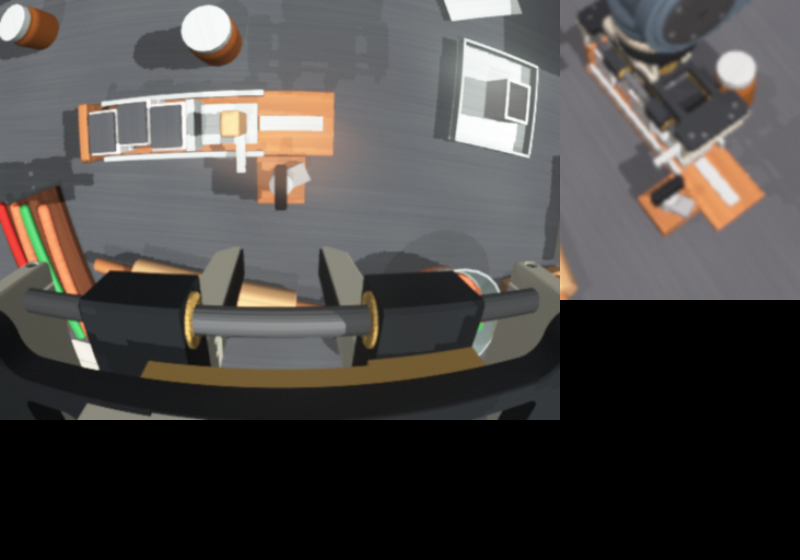

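The pusher has sprung forward. Tins at (102,132), (134,122) and (167,127) are packed against the end plate, and the empty tin is in the tray at (510,100). One last numeric check before handing in.

```bash
python3 - <<'E'
from h import *
W=load("w9.npz"); k=560/512; c,s=np.cos(PSI),np.sin(PSI)
for n,u,v,z in(("tin1",103,132,.072),("tin2",134,123,.072),("tin3",168,127,.072),("handle",230,123,.105),("tin3 edge",186,126,.064),("plate front",188,124,.062)):
    d=onplane(W,u/k,v/k,z)[:2]-O; print(n,np.round([c*d[0]+s*d[1],-s*d[0]+c*d[1]],4))
E
```

```text
tin1 [0.0004 0.0269]
tin2 [-0.0068  0.0708]
tin3 [0.0009 0.1139]
handle [-0.0002  0.1911]
tin3 edge [0.001  0.1332]
plate front [-0.0011  0.1351]
```

```bash
python3 -c "
from cell import robot
print(robot.sign_off())"
```

```text
the job is handed in; nothing more can be done
None
```

I handed the job in: the three lidded tins stand in a row, pressed against the end plate by the released pusher. The empty tin stands in the tray, and the jars and green look-alikes were not touched. The hand-in returned no verdict. My last rough pixel reading put the front tin's centre at 26.9 mm (limit 27 mm), but the pusher at about 133 mm means the row is packed tight, so it should be near 22 mm.

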